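# Point-and-check the slide left standing proud

### The arm

A 6-joint arm with a two-finger parallel gripper is mounted at the origin on the work surface. World frame = base frame: x ahead of the robot, y to its left, z up, the work surface at z = 0. Lengths are in m, angles in rad, forces in N, time in s.
With the tool pointing down it reaches from about 0.375 to 0.9 m from the base axis. Payload 3.1 kg.
Tool frame: the origin (TCP) lies between the finger pads, 19 mm behind the fingertips; this is the grasp point; z points along the fingers, y is the line along which they close (so a half turn about z gives the same grasp; the last joint's range is limited). The gripper opens to 85 mm and grips with 20 to 120 N. Pads are 22 mm wide; open, the fingers measure 114 mm over their backs; the gripper's body (76 mm by 85 mm) begins 54 mm behind the grasp point. The pads swing forward as they close: fully open they stand 13 mm farther back than shut.
Start: joints at [-1.415, 0.527, 1.433, -0, 1.181, -0.178], TCP at [0.205, -0.59, 0.25] pointing down, gripper open.
Joint ranges: [-3.08, 3.08], [-0.75, 2.2], [0.22, 2.44], [-1.43, 4.57], [0, 2.65], [-2.85, 2.85]. Speed limits (rad/s): [2.79, 2.79, 3.14, 3.14, 3.14, 3.14].

### API

Orientations are given as a unit quaternion [x, y, z, w].
In Python, from station import manip gives the robot as it stands.
- The arm moves only by the tool servo_tool, never from a script. Its argument "commands" is one flat list of numbers, 7 for each row, row after row: the shift along the tool's x, y, z each as a share of 500 mm, from -1 to 1, then the turn, a rotation vector about the tool's x, y, z each as a share of 360 degrees, from -1 to 1, then the opening, from -1 (shut) to 1 (fully open). In form: [dx, dy, dz, rx, ry, rz, claw, dx, dy, dz, rx, ry, rz, claw, ...]. A call has 1 to 12 rows; each row shifts and turns the commanded pose from where the row before left it, along the tool's axes as they then stand; what a row does not reach is not made up. A row lasts 1/12 s, in which the tool goes at most 41.7 mm and 7.16 degrees, less where a joint would pass 70% of its speed; a pose out of reach is approached as far as the arm can. A call with a number of a shift or a turn outside -1 to 1 is refused whole. A call with a gripper value outside its range is refused whole. The fingers move at their own pace and stop on an object; "force" is the grip in N (left out, the last holds). Time passes only in rows, so rows that do not move let the fingers close. It gives the time, the measured TCP pose, the force, the opening and the grip force at its end, in the units of the state.
- manip.sense(): the state, without advancing time (a new reading comes with each control period).
- manip.snapshot(name): name is "scene" or "top"; returns a dict with "img" (420x560x3 uint8, red, green, blue), "mtx" (3x3 intrinsics, pixels), "world_to_cam" (4x4, takes a point from world to camera coordinates). Camera axes: x right, y up, looking along -z (the intrinsics and any distortion apply to the point x, -y, -z); pixel columns grow to the right and rows downward; lengths in m; the calibration is good to about 2 mm. A picture is of the moment at which its call begins. There is no depth.
- manip.sign_off(): hands the job in; it is judged then, once.
Trained networks look in a picture, given as the dict that the camera call returned (one of the last four; its "shot" number tells which), for a name from the list of things; names that differ only in an ending like _2 or _b are one class to them, and where a whole thing is asked for, a point or a joint stands for the part that bears it (a point fixed in the world has none). Each returns a list of dicts, best first, with "conf" (0 to 1); they miss things now and then, are a little off and sometimes report something else, mostly with a low value. They report only what shows in the picture. A call takes as long as a camera call. They do not tell look-alikes from the thing itself.
- manip.look_for(picture, query): "box" ([left, top, width, height] in pixels, round what is visible of it).
- manip.silhouettes(picture, query): "pixels" (420x560 bool, what is visible of it) and "box" ([left, top, width, height] in pixels, round what is visible of it).
The state is a dict: "t": time; "q": joint angles; "qd": joint speeds; "tau": joint torques, N m; "tcp_pos": TCP position; "tool_rot": TCP orientation; "force": force on the tool from outside, world axes, zero at the start; "ft_torque": the same for the moment, N m; "finger_gap": opening from 0.0 (shut) to 1.0 (fully open); "gripper_force": force on a finger pad.
Only numpy, scipy, OpenCV 4.12 (cv2) and the standard library are available. Lean on these libraries where they do the work, as an engineer would, in place of code of your own. Each camera call takes 0.05 s, during which the arm holds its last target. There are 200 camera calls.

### The job

One slide in the wooden stand is not fully home and stands proud of the other four. Point-and-check it: point straight down at it with the closed fingertips a finger's breadth above the middle of its top edge and stay there two seconds without touching it, then press it down gently until it is fully home, level with the others, and then point at it again in the same way for two seconds, touching nothing. Do not grip or lift anything, do not press the other slides, and leave them and the canister, reel and brush where they are.

Things in the scene. Friction and masses are not known exactly. Their poses are not given: they have to be found in the camera images.
- proud_slide: The slide that stands proud, in any slot: white mount, amber glass, 70 mm wide and high, 3 mm thick. Origin: middle of its top edge; x along that edge, y across the thickness, z up. Its top edge starts 12 to 18 mm above the others, 95 to 101 mm above the bench. Slides only up and down, about 3 N friction, stays where left, stops firmly when home with the top edge 83 mm above the bench.
- slide_b: One of the four slides that already sit fully home, same mount as proud_slide. Origin: middle of its top edge, 83 mm above the bench; same axes as the stand. Can be in any slot.
- slide_c: One of the four slides that already sit fully home, same mount as proud_slide. Origin: middle of its top edge, 83 mm above the bench; same axes as the stand. Can be in any slot.
- slide_d: One of the four slides that already sit fully home, same mount as proud_slide. Origin: middle of its top edge, 83 mm above the bench; same axes as the stand. Can be in any slot.
- slide_e: One of the four slides that already sit fully home, same mount as proud_slide. Origin: middle of its top edge, 83 mm above the bench; same axes as the stand. Can be in any slot.
- stand: Pale wooden slotted stand fixed to the bench, 100 mm (x) by 164 mm (y), 45 mm high, at any yaw up to about 0.5 rad. Origin: centre of its underside; z up. Five open-topped slots run along its x, at y = -64, -32, 0, 32, 64 mm; the free gap between neighbouring slides is 29 mm.
- canister: Round steel canister with ribbed grey lid, 90 mm across, 78 mm high, loose, beside one end of the stand. Origin: centre of its underside.
- reel: Aluminium film reel lying flat, 96 mm across, 34 mm high, loose, beside the other end of the stand. Origin: centre of its underside.
- brush: Dust brush with a white plastic handle lying on the bench on the far side of the stand, 169 mm long, 24 mm wide, 14 mm high, loose. Origin: on the bench under its middle; x along its length, towards the bristles.
There are look-alikes about, which are no part of the job. What is meant by the stand is not black, and is the smaller of those in its own colour.

How it is judged:
By the outcome, as a careful person would: the job done as asked, in the order asked, and still so for the second after the job is handed in, with the robot touching nothing.
It also fails if it takes over 38 s, if anything falls off the work surface, if the arm or the gripper's body presses on something with over 40 N, if the wrist force passes 120 N, or if a joint passes its speed limit or range.

## Working session

There is one attempt and no reset: what is moved stays moved. The work goes in short steps, Python scripts to look and compute and a tool call to move; the robot and the scene stay as the last step left them, time stands still between calls to the robot, and variables do not carry over. Pictures are saved under pics/ and viewed, at most 10 in all, crops included, and the job is handed in when it is done.

Besides the shell and the picture viewer there is one more tool, called after ">>>" by a JSON object that holds its "op" and its "data". servo_tool: Moves the arm, as the interface text tells. Its arguments: {"type":"object","properties":{"commands":{"type":"array"},"force":{"type":"number"}},"required":["commands"]}

```bash
mkdir -p pics; python3 - <<'E'
from station import manip
import cv2,pickle
for n in("scene","top"):
    p=manip.snapshot(n); cv2.imwrite(f"pics/{n}1.png",p["img"][:,:,::-1]); pickle.dump(p,open(n+"1.pkl","wb"))
    for q in("proud_slide","stand"):
        for d in manip.look_for(p,q): print(n,q,[round(float(v)) for v in d["box"]],round(d["conf"],2))
print({k:v for k,v in manip.sense().items() if k in("t","tcp_pos","tool_rot","force","finger_gap")})
E
```

```text
scene proud_slide [170, 191, 27, 49] 0.93
scene stand [242, 288, 138, 109] 0.89
scene stand [112, 214, 119, 59] 0.7
scene stand [185, 116, 121, 78] 0.62
top proud_slide [348, 190, 12, 33] 0.43
top stand [318, 183, 91, 74] 0.88
top stand [245, 280, 130, 116] 0.75
top stand [215, 89, 89, 65] 0.69
{'t': 0.3, 'tcp_pos': array([ 0.20534233, -0.5900574 ,  0.24965267]), 'tool_rot': array([ 9.86024781e-01,  1.66598255e-01,  8.91195943e-06, -3.89695108e-04]), 'force': array([-0.02181249, -0.50139212, -0.4062675 ]), 'finger_gap': 0.998244429348716}
```

View pics/scene1.png

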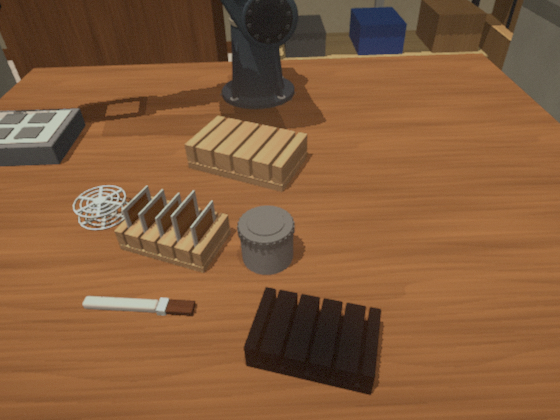

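View pics/top1.png

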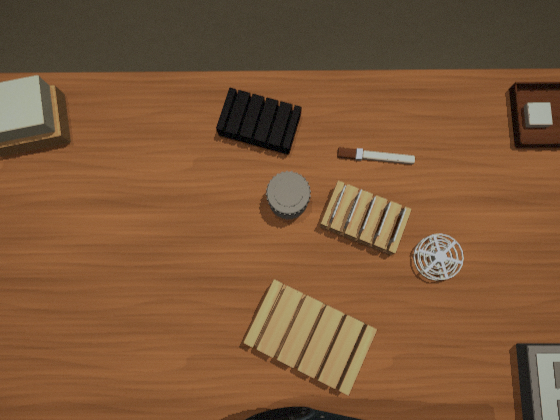

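The stand with slides is at top-view pixel (366,218) and scene (175,228). The proud slide is the second from the canister, near scene (185,215) and top (354,206). I'll zoom in.

```bash
python3 - <<'E'
import pickle,cv2,numpy as np
a=pickle.load(open("top1.pkl","rb"))["img"][175:260,315:415]
b=pickle.load(open("scene1.pkl","rb"))["img"][180:270,110:240]
cv2.imwrite("pics/c1.png",cv2.resize(a,None,fx=7,fy=7,interpolation=cv2.INTER_CUBIC)[:,:,::-1])
cv2.imwrite("pics/c2.png",cv2.resize(b,None,fx=6,fy=6,interpolation=cv2.INTER_CUBIC)[:,:,::-1])
E
```

```text
(no output)
```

View pics/c1.png

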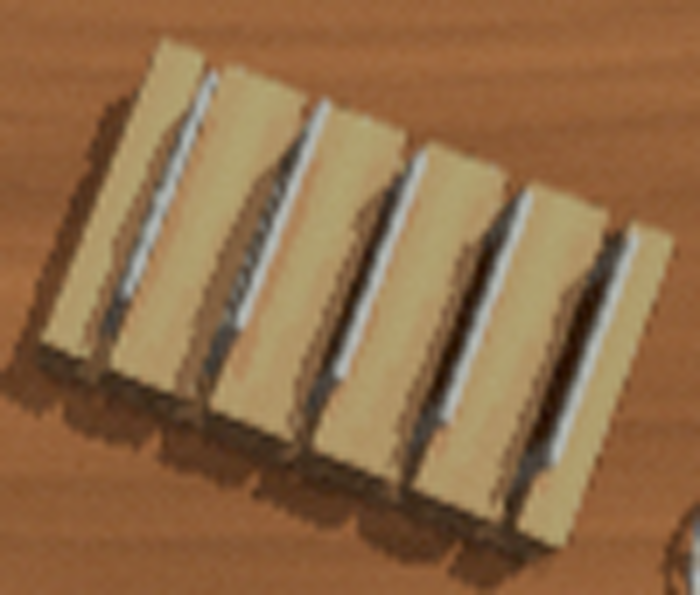

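View pics/c2.png

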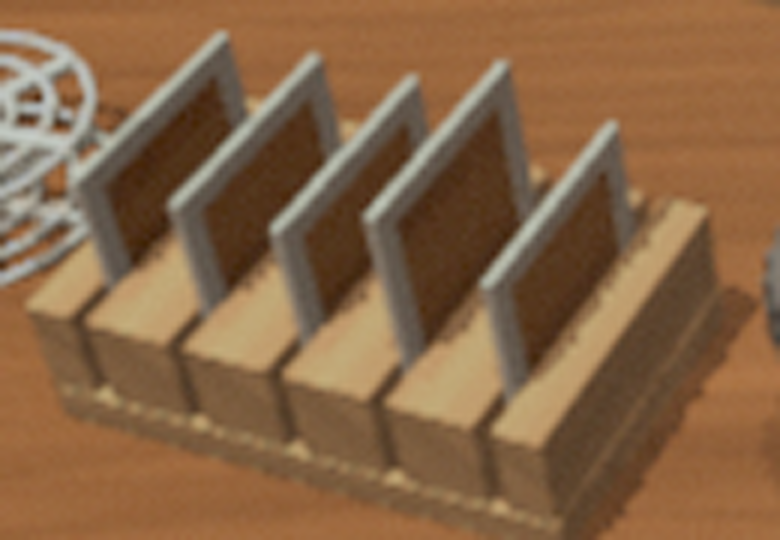

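Top crop: the proud slide's edge runs (323,103)–(234,325). Scene crop: it runs (502,66)–(370,217). I'll fit the stand pose from all the slide edges.

```bash
python3 - <<'E'
import pickle,numpy as np
from scipy.optimize import least_squares
P={n:pickle.load(open(n+"1.pkl","rb")) for n in("top","scene")}
print(P["top"].keys())
T=np.array([[(212,77),(123,295)],[(323,103),(234,325)],[(421,151),(338,377)],[(526,192),(442,420)],[(632,233),(547,462)]],float)
S=np.array([[(612,126),(487,286)],[(502,66),(370,217)],[(412,80),(275,230)],[(317,57),(175,207)],[(222,36),(80,187)]],float)
T=(T+.5)/7-.5+[315,175]; S=((S+.5)/6-.5+[110,180])[:,::-1]
def proj(p,X):
    c=X@p["world_to_cam"][:3,:3].T+p["world_to_cam"][:3,3]
    u=np.c_[c[:,0],-c[:,1],-c[:,2]]@p["mtx"].T
    return u[:,:2]/u[:,2:]
def pts(v):
    c,s=np.cos(v[2]),np.sin(v[2]); o=[]
    for k in range(5):
        for ex in(.035,-.035):
            y=.064-.032*k; o.append([v[0]+c*ex-s*y,v[1]+s*ex+c*y,v[3] if k==1 else .083])
    return np.array(o)
def res(v,w=("top","scene")):
    r=[]
    if "top" in w:r.append(proj(P["top"],pts(v))-T.reshape(-1,2))
    if "scene" in w:r.append(proj(P["scene"],pts(v))-S.reshape(-1,2))
    return np.concatenate(r).ravel()
for w in(("top","scene"),("top",),("scene",)):
    f=least_squares(res,[.5,-.1,-.4,.098],args=(w,)); v=f.x
    print(w,v.round(4),"rms",np.sqrt(np.mean(f.fun**2)).round(2)," slide",pts(v)[2:4].mean(0).round(4))
E
```

```text
dict_keys(['img', 'mtx', 'world_to_cam', 'shot'])
('top', 'scene') [ 0.6005 -0.1365 -0.3857  0.0964] rms 0.6  slide [ 0.6125 -0.1068  0.0964]
('top',) [ 0.5999 -0.1351 -0.3873  0.0969] rms 0.25  slide [ 0.612  -0.1054  0.0969]
('scene',) [ 0.6009 -0.1373 -0.3839  0.0968] rms 0.44  slide [ 0.6129 -0.1077  0.0968]
```

>>> {"op": "servo_tool", "data": {"commands": [0.03, -0.018, 0, 0, 0, 0, -1, 0.054, -0.032, 0, 0, 0, 0, -1, 0.054, -0.032, 0, 0, 0, 0, -1, 0.054, -0.032, 0, 0, 0, 0, -1, 0.054, -0.032, 0, 0, 0, 0, -1, 0.054, -0.032, 0, 0, 0, 0, -1, 0.054, -0.032, 0, 0, 0, 0, -1, 0.054, -0.032, 0, 0, 0, 0, -1, 0.054, -0.032, 0, 0, 0, 0, -1, 0.054, -0.032, 0, 0, 0, 0, -1, 0.054, -0.032, 0, 0, 0, 0, -1, 0.054, -0.032, 0, 0, 0, 0, -1]}}

```text
t: 1.3
tcp_pos: [0.4401, -0.3106, 0.2502]
tool_rot: [0.986, 0.167, 0.0, -0.0]
force: [0.6, -0.1, -0.2]
finger_gap: 0.001
gripper_force: 0.0
```

>>> {"op": "servo_tool", "data": {"commands": [0.054, -0.032, 0, 0, 0, 0, -1, 0.054, -0.032, 0, 0, 0, 0, -1, 0.054, -0.032, 0, 0, 0, 0, -1, 0.054, -0.032, 0, 0, 0, 0, -1, 0.054, -0.032, 0, 0, 0, 0, -1, 0.054, -0.032, 0, 0, 0, 0, -1, 0.054, -0.032, 0, 0, 0, 0, -1, 0.054, -0.032, 0, 0, 0, 0, -1, 0.03, -0.018, 0, 0, 0, 0, -1, 0, 0, 0, 0, 0, 0, -1]}}

```text
t: 2.13
tcp_pos: [0.6141, -0.1035, 0.25]
tool_rot: [0.986, 0.169, 0.001, -0.001]
force: [-0.3, -0.0, -0.2]
finger_gap: -0.0
gripper_force: 0.0
```

>>> {"op": "servo_tool", "data": {"commands": [0, 0, 0, 0, 0, -0.01, -1, 0, 0, 0, 0, 0, -0.018, -1, 0, 0, 0, 0, 0, -0.018, -1, 0, 0, 0, 0, 0, -0.018, -1, 0, 0, 0, 0, 0, -0.018, -1, 0, 0, 0, 0, 0, -0.018, -1, 0, 0, 0, 0, 0, -0.018, -1, 0, 0, 0, 0, 0, -0.017, -1, 0, 0, 0, 0, 0, 0, -1, 0, 0, 0, 0, 0, 0, -1]}}

```text
t: 2.97
tcp_pos: [0.6117, -0.1078, 0.25]
tool_rot: [0.831, 0.556, -0.0, -0.0]
force: [0.1, 0.2, -0.6]
finger_gap: -0.0
gripper_force: 0.0
```

>>> {"op": "servo_tool", "data": {"commands": [0, 0, 0.04, 0, 0, 0, -1, 0, 0, 0.05, 0, 0, 0, -1, 0, 0, 0.05, 0, 0, 0, -1, 0, 0, 0.04, 0, 0, 0, -1, 0, 0, 0.02, 0, 0, 0, -1, 0, 0, 0, 0, 0, 0, -1, 0, 0, 0, 0, 0, 0, -1]}}

```text
t: 3.55
tcp_pos: [0.6124, -0.1078, 0.1501]
tool_rot: [0.83, 0.557, -0.0, -0.0]
force: [0.0, 0.1, 0.9]
finger_gap: 0.003
gripper_force: 0.0
```

```bash
python3 - <<'E'
from station import manip
import cv2,numpy as np
a=manip.snapshot("scene")["img"][130:270,110:250]; b=manip.snapshot("top")["img"][160:265,310:415]
r=lambda i,s:cv2.resize(i,(s,560),interpolation=cv2.INTER_CUBIC)
a=cv2.resize(a,(400,400),interpolation=cv2.INTER_CUBIC);b=cv2.resize(b,(400,400),interpolation=cv2.INTER_CUBIC)
cv2.imwrite("pics/d1.png",np.hstack([a,b])[:,:,::-1]); print(manip.sense()["tcp_pos"],manip.sense()["tool_rot"])
E
```

```text
[ 0.61345501 -0.10811771  0.15147786] [0.83028347 0.55733948 0.00085168 0.00115715]
```

View pics/d1.png

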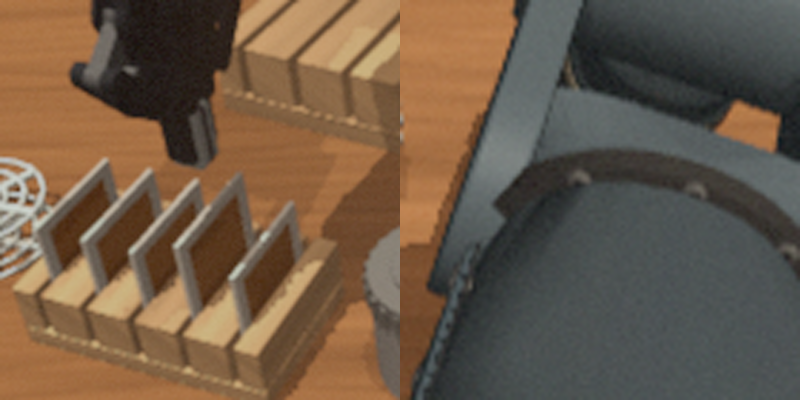

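The closed tip is at about crop (190,162), above the proud slide's edge, whose middle is near (208,212). I'll compare this with the projected tip.

```bash
python3 - <<'E'
import pickle,numpy as np
p=pickle.load(open("scene1.pkl","rb"))
def pr(X):
    c=p["world_to_cam"][:3,:3]@X+p["world_to_cam"][:3,3]; u=p["mtx"]@[c[0],-c[1],-c[2]]; return ((u[:2]/u[2]-[110,130])*400/140).round(0)
c=np.array([.6125,-.1080,.151-.019]); a=-.386
ex=np.array([np.cos(a),np.sin(a),0]);ey=np.array([-ex[1],ex[0],0])
print("tip",pr(c),"slide mid",pr(np.array([.6125,-.1068,.0965])))
for i in(-.014,.014):
  for j in(-.011,.011): print(pr(c+i*ex+j*ey))
E
```

```text
tip [197. 157.] slide mid [210. 207.]
[193. 139.]
[227. 146.]
[165. 168.]
[201. 176.]
```

>>> {"op": "servo_tool", "data": {"commands": [0.0024, 0, 0.015, 0, 0, 0, -1, 0, 0, 0.015, 0, 0, 0, -1, 0, 0, 0.01, 0, 0, 0, -1, 0, 0, 0, 0, 0, 0, -1, 0, 0, 0, 0, 0, 0, -1, 0, 0, 0, 0, 0, 0, -1, 0, 0, 0, 0, 0, 0, -1, 0, 0, 0, 0, 0, 0, -1, 0, 0, 0, 0, 0, 0, -1, 0, 0, 0, 0, 0, 0, -1, 0, 0, 0, 0, 0, 0, -1, 0, 0, 0, 0, 0, 0, -1]}}

```text
t: 4.65
tcp_pos: [0.6129, -0.1066, 0.1301]
tool_rot: [0.83, 0.558, 0.0, 0.0]
force: [-0.1, -0.5, -0.0]
finger_gap: -0.003
gripper_force: 0.0
```

>>> {"op": "servo_tool", "data": {"commands": [0, 0, 0, 0, 0, 0, -1, 0, 0, 0, 0, 0, 0, -1, 0, 0, 0, 0, 0, 0, -1, 0, 0, 0, 0, 0, 0, -1, 0, 0, 0, 0, 0, 0, -1, 0, 0, 0, 0, 0, 0, -1, 0, 0, 0, 0, 0, 0, -1, 0, 0, 0, 0, 0, 0, -1, 0, 0, 0, 0, 0, 0, -1, 0, 0, 0, 0, 0, 0, -1, 0, 0, 0, 0, 0, 0, -1, 0, 0, 0, 0, 0, 0, -1]}}

```text
t: 5.65
tcp_pos: [0.6129, -0.1066, 0.13]
tool_rot: [0.83, 0.558, -0.0, -0.0]
force: [-0.3, 0.2, -0.7]
finger_gap: 0.002
gripper_force: 0.0
```

>>> {"op": "servo_tool", "data": {"commands": [0, 0, 0, 0, 0, 0, -1, 0, 0, 0, 0, 0, 0, -1, 0, 0, 0, 0, 0, 0, -1, 0, 0, 0, 0, 0, 0, -1, 0, 0, 0, 0, 0, 0, -1, 0, 0, 0, 0, 0, 0, -1, 0, 0, 0, 0, 0, 0, -1, 0, 0, 0, 0, 0, 0, -1, 0, 0, 0, 0, 0, 0, -1]}}

```text
t: 6.4
tcp_pos: [0.6129, -0.1066, 0.13]
tool_rot: [0.83, 0.558, -0.0, 0.0]
force: [-0.5, 0.3, -0.1]
finger_gap: 0.005
gripper_force: 0.0
```

>>> {"op": "servo_tool", "data": {"commands": [0, 0, 0.004, 0, 0, 0, -1, 0, 0, 0.004, 0, 0, 0, -1, 0, 0, 0.004, 0, 0, 0, -1, 0, 0, 0.004, 0, 0, 0, -1, 0, 0, 0.004, 0, 0, 0, -1, 0, 0, 0.004, 0, 0, 0, -1, 0, 0, 0.002, 0, 0, 0, -1, 0, 0, 0.002, 0, 0, 0, -1, 0, 0, 0.002, 0, 0, 0, -1, 0, 0, 0.002, 0, 0, 0, -1, 0, 0, 0.002, 0, 0, 0, -1, 0, 0, 0.002, 0, 0, 0, -1]}}

```text
t: 7.4
tcp_pos: [0.6129, -0.1066, 0.1123]
tool_rot: [0.83, 0.558, 0.0, 0.0]
force: [-0.8, -0.5, 2.2]
finger_gap: 0.002
gripper_force: 1.4
```

>>> {"op": "servo_tool", "data": {"commands": [0, 0, 0.002, 0, 0, 0, -1, 0, 0, 0.002, 0, 0, 0, -1, 0, 0, 0.002, 0, 0, 0, -1, 0, 0, 0.002, 0, 0, 0, -1, 0, 0, 0.002, 0, 0, 0, -1]}}

```text
t: 7.82
tcp_pos: [0.6129, -0.1066, 0.1069]
tool_rot: [0.83, 0.558, -0.0, -0.0]
force: [-0.0, -0.1, 2.0]
finger_gap: 0.001
gripper_force: 1.4
```

Contact is confirmed at about 2–3 N sliding friction. I'll keep going until it stops firmly.

>>> {"op": "servo_tool", "data": {"commands": [0, 0, 0.002, 0, 0, 0, -1, 0, 0, 0.002, 0, 0, 0, -1, 0, 0, 0.002, 0, 0, 0, -1, 0, 0, 0.001, 0, 0, 0, -1, 0, 0, 0.001, 0, 0, 0, -1, 0, 0, 0, 0, 0, 0, -1]}}

```text
t: 8.32
tcp_pos: [0.6129, -0.1066, 0.1029]
tool_rot: [0.83, 0.558, -0.0, -0.0]
force: [-1.4, -0.1, 2.0]
finger_gap: -0.0
gripper_force: 0.8
```

>>> {"op": "servo_tool", "data": {"commands": [0, 0, 0.001, 0, 0, 0, -1, 0, 0, 0, 0, 0, 0, -1]}}

```text
t: 8.48
tcp_pos: [0.6129, -0.1066, 0.1024]
tool_rot: [0.83, 0.558, -0.0, -0.0]
force: [-0.6, 0.2, 2.2]
finger_gap: -0.0
gripper_force: 0.9
```

>>> {"op": "servo_tool", "data": {"commands": [0, 0, 0.001, 0, 0, 0, -1, 0, 0, 0, 0, 0, 0, -1]}}

```text
t: 8.65
tcp_pos: [0.6129, -0.1066, 0.102]
tool_rot: [0.83, 0.558, 0.0, -0.0]
force: [-0.9, 0.0, 2.2]
finger_gap: -0.0
gripper_force: 1.1
```

>>> {"op": "servo_tool", "data": {"commands": [0, 0, 0.001, 0, 0, 0, -1, 0, 0, 0, 0, 0, 0, -1]}}

```text
t: 8.82
tcp_pos: [0.6129, -0.1066, 0.1017]
tool_rot: [0.83, 0.558, -0.0, -0.0]
force: [-1.3, -0.4, 3.9]
finger_gap: 0.002
gripper_force: 1.9
```

>>> {"op": "servo_tool", "data": {"commands": [0, 0, 0.001, 0, 0, 0, -1, 0, 0, 0, 0, 0, 0, -1]}}

```text
t: 8.98
tcp_pos: [0.6129, -0.1066, 0.1016]
tool_rot: [0.83, 0.558, 0.0, 0.0]
force: [-2.3, 0.5, 6.0]
finger_gap: -0.002
gripper_force: 3.2
```

>>> {"op": "servo_tool", "data": {"commands": [0, 0, 0.001, 0, 0, 0, -1, 0, 0, 0, 0, 0, 0, -1]}}

```text
t: 9.15
tcp_pos: [0.613, -0.1066, 0.1016]
tool_rot: [0.83, 0.558, 0.0, 0.0]
force: [-1.7, 0.8, 9.1]
finger_gap: -0.001
gripper_force: 4.4
```

>>> {"op": "servo_tool", "data": {"commands": [0, 0, 0.001, 0, 0, 0, -1, 0, 0, 0, 0, 0, 0, -1]}}

```text
t: 9.32
tcp_pos: [0.613, -0.1066, 0.1015]
tool_rot: [0.83, 0.558, 0.0, 0.0]
force: [-3.4, 0.2, 11.0]
finger_gap: 0.001
gripper_force: 5.5
```

It's at a firm stop: force rises with no travel, at TCP z 0.1015. Now I'll rise to 15 mm above and point again.

>>> {"op": "servo_tool", "data": {"commands": [0, 0, -0.004, 0, 0, 0, -1, 0, 0, -0.008, 0, 0, 0, -1, 0, 0, -0.012, 0, 0, 0, -1, 0, 0, -0.01, 0, 0, 0, -1, 0, 0, 0, 0, 0, 0, -1, 0, 0, 0, 0, 0, 0, -1, 0, 0, 0, 0, 0, 0, -1]}}

```text
t: 9.9
tcp_pos: [0.6129, -0.1066, 0.117]
tool_rot: [0.83, 0.558, -0.0, 0.0]
force: [-0.2, -0.6, 0.1]
finger_gap: 0.001
gripper_force: 0.0
```

```bash
python3 - <<'E'
from station import manip
import cv2
a=manip.snapshot("scene")["img"][150:270,70:250]
cv2.imwrite("pics/e1.png",cv2.resize(a,(780,520),interpolation=cv2.INTER_CUBIC)[:,:,::-1]); print(manip.sense()["tcp_pos"],manip.sense()["force"])
E
```

```text
[ 0.6127226  -0.10657561  0.11676209] [-0.45016149 -0.02078734  0.16098006]
```

View pics/e1.png

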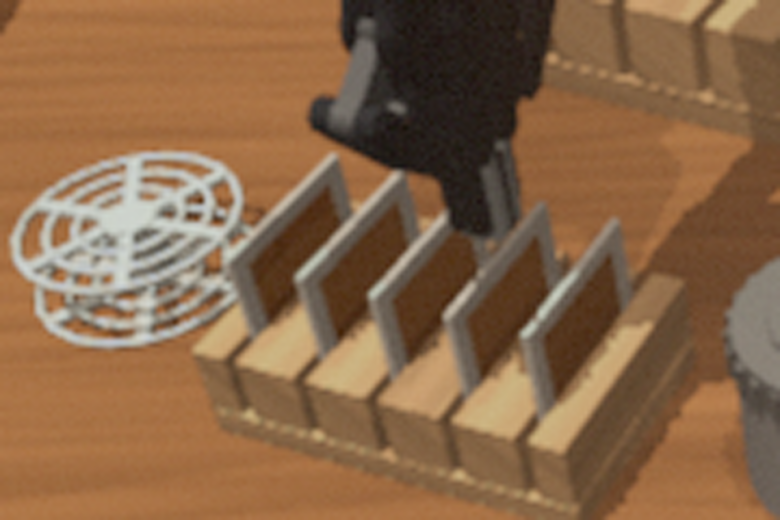

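The pressed slide, with its top edge at (450,315)–(545,205), is now level with the others. The fingertips are clear above it at about (480,235). I'll hold for more than 2 s.

>>> {"op": "servo_tool", "data": {"commands": [0, 0, 0, 0, 0, 0, -1, 0, 0, 0, 0, 0, 0, -1, 0, 0, 0, 0, 0, 0, -1, 0, 0, 0, 0, 0, 0, -1, 0, 0, 0, 0, 0, 0, -1, 0, 0, 0, 0, 0, 0, -1, 0, 0, 0, 0, 0, 0, -1, 0, 0, 0, 0, 0, 0, -1, 0, 0, 0, 0, 0, 0, -1, 0, 0, 0, 0, 0, 0, -1, 0, 0, 0, 0, 0, 0, -1, 0, 0, 0, 0, 0, 0, -1]}}

```text
t: 10.95
tcp_pos: [0.6129, -0.1066, 0.117]
tool_rot: [0.83, 0.558, 0.0, -0.0]
force: [-0.7, -0.3, -0.4]
finger_gap: -0.003
gripper_force: 0.0
```

>>> {"op": "servo_tool", "data": {"commands": [0, 0, 0, 0, 0, 0, -1, 0, 0, 0, 0, 0, 0, -1, 0, 0, 0, 0, 0, 0, -1, 0, 0, 0, 0, 0, 0, -1, 0, 0, 0, 0, 0, 0, -1, 0, 0, 0, 0, 0, 0, -1, 0, 0, 0, 0, 0, 0, -1, 0, 0, 0, 0, 0, 0, -1, 0, 0, 0, 0, 0, 0, -1, 0, 0, 0, 0, 0, 0, -1, 0, 0, 0, 0, 0, 0, -1, 0, 0, 0, 0, 0, 0, -1]}}

```text
t: 11.95
tcp_pos: [0.6129, -0.1066, 0.117]
tool_rot: [0.83, 0.558, 0.0, 0.0]
force: [-0.2, -0.7, 0.1]
finger_gap: -0.001
gripper_force: 0.0
```

>>> {"op": "servo_tool", "data": {"commands": [0, 0, 0, 0, 0, 0, -1, 0, 0, 0, 0, 0, 0, -1, 0, 0, 0, 0, 0, 0, -1, 0, 0, 0, 0, 0, 0, -1, 0, 0, 0, 0, 0, 0, -1, 0, 0, 0, 0, 0, 0, -1]}}

```text
t: 12.45
tcp_pos: [0.6129, -0.1066, 0.117]
tool_rot: [0.83, 0.558, 0.0, 0.0]
force: [-0.2, -0.2, 0.1]
finger_gap: 0.001
gripper_force: 0.0
```

```bash
python3 -c "
from station import manip
print(manip.sense()['tcp_pos'],manip.sign_off())"
```

```text
the job is handed in; nothing more can be done
[ 0.6128931  -0.10663762  0.11701812] None
```

The job is handed in at about 12.5 s: I pointed at the proud slide for over 2 s, pressed it to its firm stop (about 11 N), saw it level with the others in the picture, and pointed again for over 2 s, touching nothing.

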